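# Fit a cast clamp cap to the drilling fence, run it home and back it off

### The job

Lift the freshly cast black cap out of the open mould, push it fully down over the bare square nut on the drilling fence, and screw it on clockwise until the nut bottoms out. Then back it off a quarter turn so that the fence can just slide, and finish with the cap still gripped there, pushed down on its nut, because it must not creep while I set the fence. Leave the other things on the bench where they are.

Things in the scene. Friction and masses are not known exactly. Their poses are not given: they have to be found in the camera images.
- cap_mid (a point): Black cast clamp cap, 70 g: knurled skirt 48 mm wide, 20 mm high, and on it a finger bar 46 mm long, 16 thick, 28 high. This point: on its axis, half-way up (24 mm above its underside, 4 mm above the foot of the bar); z up, x along the bar, y across it. Starts in the mould's cavity, the skirt sunk flush, only the bar above the mould's face. Grip it by the bar, across y.
- cap_seat (a point): Centre of the roof of the square socket in the cap's underside: 25.6 mm across flats, sides along the cap's x and y, 14 mm deep. The point is 14 mm above the underside, 10 mm below cap_mid, same axes. With the cap fully home this point meets nut_top; it fits in any of four quarter-turn positions, with 4 degrees of play each way.
- nut_top (a point): Centre of the top face of the bare steel square nut: 24 mm across flats, 18 mm tall, the upper 5 mm tapered in to 19 mm. It stands on the fence about 74 mm above the bench, nothing above it. z up, x and y across its flats, turning with it. Already started on a vertical right-hand stud at the fence's robot end, it cannot come off.
- nut (a joint): How far the nut is unscrewed from the bottom of its thread, in rad: 0 is bottomed out (a hard stop), growing counter-clockwise seen from above; one turn (6.28) lifts it 3 mm. Starts between 2.2 and 3.8; turns with about 0.12 N m of friction and stays where it is left.
- mould: Aluminium book mould lying open, fixed: two blocks 104 x 112 x 36 mm (x, y, z) side by side, a wooden handle at each end. Origin on the bench under the cavity, in the half nearer the robot; x points to the other half, z up. Cavity: round, 50 mm wide, 20 mm deep from the face, with a square core 10 mm high in the cap's socket. Two dowels 8 mm high stand on the face 60 mm from its centre.
- jig: The drilling fence, fixed: plywood base 290 x 150 x 18 mm and along it a beech fence 46 mm wide, its top 52 mm above the bench. Origin on the bench under the bare nut's stud, x along the fence away from the robot, z up. At 100 mm along x a small stop, up to 71 mm high; at 170 mm the other stud, which has its cap already (up to 107 mm high): leave that.
- screwdriver_mid (a point): Screwdriver lying between the mould and the fence, 200 mm long, 26 mm thick; middle of its length, on its axis. Leave it.
- old_knob_mid (a point): Old round turned-wood knob, 48 mm wide, 40 mm high, on the bench beyond the screwdriver; its centre. Leave it.
- tape_roll_mid (a point): Roll of paper tape lying flat, 90 mm wide, 24 mm high, between the robot and the work; its centre. Leave it.
- hammer_mid (a point): Hammer lying on the bench to the robot's left, 260 mm long; middle of its length. Leave it.
- wax_jar_mid (a point): Amber glass jar with a steel lid, 70 mm wide, 70 mm high; its centre. Leave it.
- wrench_mid (a point): Steel spanner lying flat to the robot's right, 180 mm long; middle of its length. Leave it.
- offcut_mid (a point): Wooden offcut 70 x 30 x 18 mm lying on the fence's plywood base beside the fence; its centre. Leave it.
There are look-alikes about, which are no part of the job. Of the things that look like the part that bears cap_mid, the middle-sized one is meant.

How it is judged:
By the outcome, as a careful person would: the job done as asked, in the order asked, and still so for the second after the job is handed in, while the arm keeps its last pose, push and grip.
It also fails if it takes over 59 s, if anything falls off the work surface, if the arm or the gripper's body presses on something with over 40 N, if the wrist force passes 120 N, or if a joint passes its speed limit or range.

### The arm

A 7-joint arm with a two-finger parallel gripper is mounted at the origin on the work surface. World frame = base frame: x ahead of the robot, y to its left, z up, the work surface at z = 0. Lengths are in mm, angles in rad, forces in N, time in s.
With the tool pointing down it reaches from about 425 to 825 mm from the base axis. Payload 3.6 kg.
Tool frame: the origin (TCP) lies midway between the tips of the shut fingers; the grasp point (between the pads) lies 19 mm behind it (manip.hold_point_z is the distance from the TCP to the grasp point, in mm); x points along the fingers, z is the direction in which the jaws open and shut, and the axes are right-handed (so a half turn about x gives the same grasp; the last joint's range is limited). The gripper opens to 85 mm and grips with 20 to 120 N. Pads are 22 mm wide; open, the fingers measure 114 mm over their backs; the gripper's body (76 mm by 85 mm) begins 54 mm behind the grasp point. The pads swing forward as they close: fully open they stand 13 mm farther back than shut.
Start: joints at [1.23, 0.615, -0.013, 1.423, 0.008, 1.103, -0.04], TCP at [201.269, -618.023, 207.897] pointing down, gripper open.
Joint ranges: [-3.12, 3.12], [-0.3, 2.06], [-1.34, 1.32], [0.26, 2.42], [-1.36, 4.5], [0.01, 1.98], [-2.84, 2.84]. Speed limits (rad/s): [2.79, 2.79, 3.14, 3.14, 3.14, 3.14, 3.14].

### API

Orientations are given as a rotation vector (axis times angle).
In Python, from plant import manip gives the robot as it stands.
- The arm moves only by the tool servo_tool, never from a script. Its arguments are lists of equal length, an entry for each row: "fingers": the opening in per cent of the stroke, from 0 (shut) to 100 (fully open); "travel": the shift along the world's x, y, z in m, a list of three; "dr": the turn, a rotation vector about the world's x, y, z in degrees, a list of three. A call has 1 to 20 rows; each row shifts and turns the commanded pose from where the row before left it; what a row does not reach is not made up. A row lasts 1/10 s, in which the tool goes at most 50 mm and 8.59 degrees, less where a joint would pass 70% of its speed; a pose out of reach is approached as far as the arm can. A call with a gripper value outside its range is refused whole. The fingers move at their own pace and stop on an object; "grip_force" is the grip in N (left out, the last holds). Time passes only in rows, so rows that do not move let the fingers close. It gives the time, the measured TCP pose, the force and the opening at its end, in the units of the state.
- manip.sense(): the state, without advancing time (a new reading comes with each control period).
- manip.get_image(name): name is "scene" or "top" or "wrist"; returns the picture (384x512x3 uint8, blue, green, red); there is no depth.
- manip.camera_params(name): a dict with "camera_matrix" (3x3 intrinsics, pixels), "R" (3x3) and "t" (3): a world point X has camera coordinates R X + t. Camera axes: x right, y down, z forward; pixel columns grow to the right and rows downward; lengths in mm; the calibration is good to about 2 mm. A picture is of the moment at which its call begins: read the wrist's pose just before it. camera_params takes no time and is no camera call; for the wrist camera it gives the pose at the moment of the call.
- manip.finish_job(): hands the job in, once; it reports no verdict.
Trained networks look in the newest picture that a camera, given by its name, has taken for a name from the list of things; names that differ only in an ending like _2 or _b are one class to them, and where a whole thing is asked for, a point or a joint stands for the part that bears it (a point fixed in the world has none). Each returns a list of dicts, best first, with "confidence" (0 to 1); they miss things now and then, are a little off and sometimes report something else, mostly with a low value. They report only what shows in the picture. A call takes as long as a camera call. They do not tell look-alikes from the thing itself.
- manip.find_in(camera, label): "position" ([column, row] in pixels, amid what is visible of it).
- manip.silhouettes(camera, label): "region" (384x512 bool, what is visible of it) and "position" ([column, row] in pixels, amid what is visible of it).
- manip.tip_of(camera, label): "position" ([column, row] in pixels: a listed point, or the origin of a listed thing).
The state is a dict: "time_s": time; "joint_positions": joint angles; "joint_velocities": joint speeds; "tau": joint torques, N m; "eef_pos": TCP position; "tool_rot": TCP orientation; "wrist_force": force on the tool from outside, world axes, zero at the start; "ft_torque": the same for the moment, N m; "gripper_width": finger opening in mm.
Only numpy, scipy, OpenCV 4.12 (cv2) and the standard library are available. Lean on these libraries where they do the work, as an engineer would, in place of code of your own. Each camera call takes 0.05 s, during which the arm holds its last target. There are 200 camera calls.

## Working session

There is one attempt and no reset: what is moved stays moved. The work goes in short steps, Python scripts to look and compute and a tool call to move; the robot and the scene stay as the last step left them, time stands still between calls to the robot, and variables do not carry over. Pictures are saved under pics/ and viewed, about 8 in all and at most 12, crops included, and the job is handed in when it is done.

Besides the shell and the picture viewer there is one more tool, called after "Emit:" by a JSON object that holds its "api" and its "payload", one argument or row to a line. servo_tool: Moves the arm, as the interface text tells. Its arguments: {"type":"object","properties":{"fingers":{"type":"array","items":{"type":"number"}},"travel":{"type":"array","items":{"type":"array","items":{"type":"number"}}},"dr":{"type":"array","items":{"type":"array","items":{"type":"number"}}},"grip_force":{"type":"number"}},"required":["fingers","travel","dr"]}

```bash
ls; mkdir -p pics; cat > h.py <<'E'
import numpy as np, cv2
from plant import manip
def ray(cam,px):
    p=manip.camera_params(cam);K=np.array(p["camera_matrix"]);R=np.array(p["R"]);t=np.array(p["t"])
    d=R.T@np.linalg.inv(K)@np.array([px[0],px[1],1.]);return -R.T@t,d
def atz(cam,px,z):
    c,d=ray(cam,px);return c+d*(z-c[2])/d[2]
def tri(pts):
    A=np.zeros((3,3));b=np.zeros(3)
    for cam,px in pts:
        c,d=ray(cam,px);d/=np.linalg.norm(d);M=np.eye(3)-np.outer(d,d);A+=M;b+=M@c
    return np.linalg.solve(A,b)
def proj(cam,X):
    p=manip.camera_params(cam);x=np.array(p["R"])@np.array(X)+np.array(p["t"]);u=np.array(p["camera_matrix"])@x;return u[:2]/u[2]
E
python3 - <<'E'
from h import *
np.set_printoptions(precision=1,suppress=True)
a=manip.get_image("scene");b=manip.get_image("top")
cv2.imwrite("pics/both.png",np.vstack([cv2.resize(a,(400,300)),cv2.resize(b,(400,300))]))
cv2.imwrite("pics/scene.png",cv2.resize(a,(800,600)));cv2.imwrite("pics/top.png",cv2.resize(b,(800,600)))
for cam in ("scene","top"):
    p=manip.camera_params(cam);print(cam,-np.array(p["R"]).T@np.array(p["t"]))
    for l in ("cap_mid","nut_top","mould","jig"):
        print(l,[(np.round(r["position"],1),round(r["confidence"],2)) for r in manip.tip_of(cam,l)])
    print("find cap",[(np.round(r["position"],1),round(r["confidence"],2)) for r in manip.find_in(cam,"cap_mid")])
E
```

```text
pics
scene [1283.8 -430.4 1270.2]
cap_mid [(array([284.3, 187. ]), 0.8), (array([321.2, 167.4]), 0.5), (array([350.7, 158.9]), 0.49)]
nut_top [(array([188.6, 197.9]), 0.48)]
mould [(array([320.7, 174. ]), 0.68)]
jig [(array([191.5, 208.5]), 0.57), (array([261.2, 203.9]), 0.22)]
find cap [(array([284.9, 190.8]), 0.95), (array([318.3, 165.4]), 0.68), (array([186.2, 197.5]), 0.63), (array([348.2, 160. ]), 0.56)]
top [ 244.6  -10.7 1459.1]
cap_mid [(array([226.5, 193.4]), 0.78), (array([142.3, 191.9]), 0.63)]
nut_top [(array([326.3, 220.1]), 0.42)]
mould [(array([181.8, 201.5]), 0.83)]
jig [(array([321.4, 223.2]), 0.58)]
find cap [(array([228.8, 195.8]), 0.85), (array([143.4, 191.9]), 0.68), (array([307.3, 211. ]), 0.68), (array([179.5, 194.6]), 0.59)]
```

View pics/scene.png

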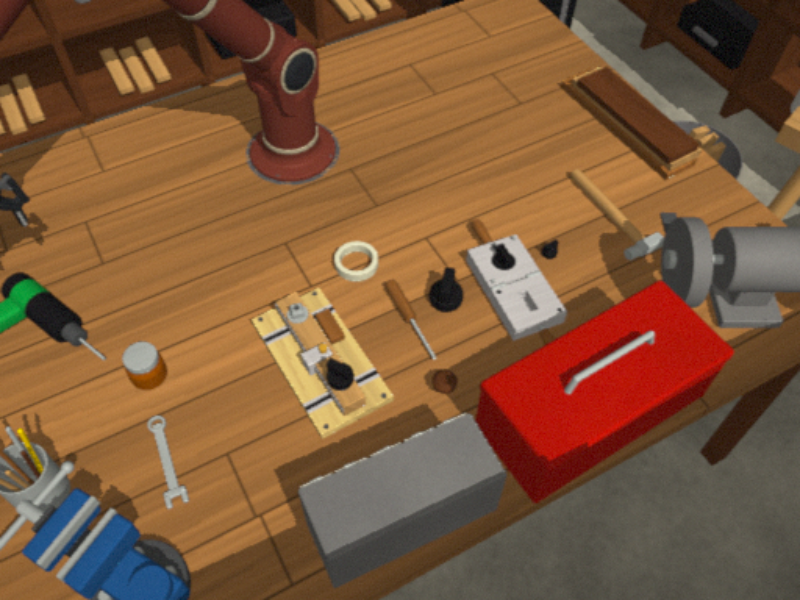

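View pics/top.png

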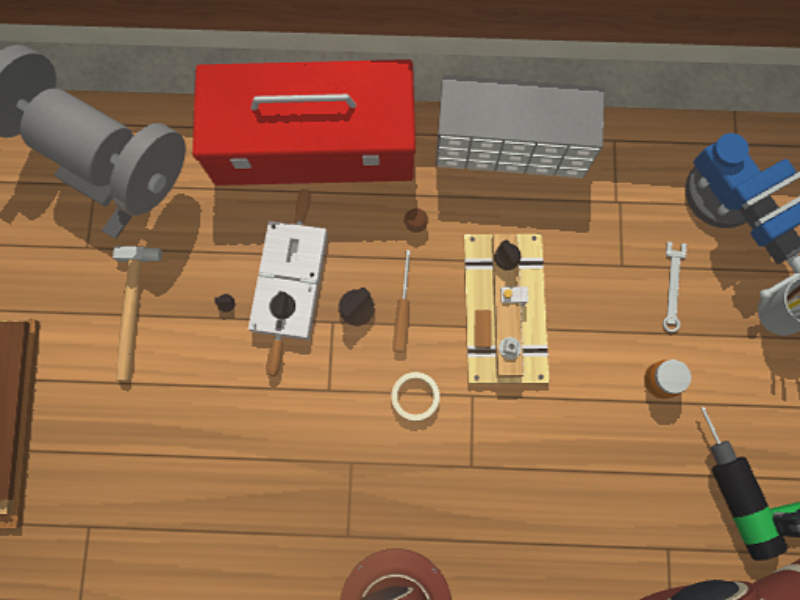

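The candidates for the cap, in 800-px top-view pixels, are:
- (224,302): a small one left of the mould.
- (282,306): the one in the mould.
- (357,307): a big one right of the mould.
- (507,254): the one already on the fence's far stud.

I choose the one in the mould, which is middle-sized and sunk in the cavity. The bare nut is at (510,348). Next I measure and make a close crop.

```bash
python3 - <<'E'
from h import *
np.set_printoptions(precision=1,suppress=True)
a=manip.get_image("scene");b=manip.get_image("top")
ca=cv2.resize(a[135:225,290:370],None,fx=5,fy=5,interpolation=3);cb=cv2.resize(b[130:250,150:250],None,fx=4,fy=4,interpolation=3)
cc=cv2.resize(b[200:250,295:355],None,fx=6,fy=6,interpolation=3)
H=480;pad=lambda i:cv2.copyMakeBorder(i,0,max(0,H-i.shape[0]),0,0,0)[:H]
m=np.hstack([pad(cv2.resize(cb,(400,480)))[:,:400],pad(cc)]);cv2.imwrite("pics/crop.png",m);print(m.shape)
for n,s,t in (("cap_mid",(321.2,167.4),(180,195)),("nut_top",(188.6,197.9),(326.3,220.1)),):
    print(n,tri([("scene",s),("top",t)]),atz("scene",s,50 if n!="nut_top" else 74),atz("top",t,50 if n!="nut_top" else 74))
# mould corners in top view (face z=36)
for px in ((266,223),(327,230),(311,338),(250,330)): print("mould corner",atz("top",np.array(px)*.64,36))
# fence
for px in ((465,236),(541,235),(548,382),(469,383)): print("jig base corner",atz("top",np.array(px)*.64,18))
for l in ("cap_mid",):
  for r in manip.silhouettes("top",l):
    ys,xs=np.nonzero(r["region"]);c=cv2.minAreaRect(np.stack([xs,ys],1).astype(np.float32));print(r["position"],r["confidence"],len(xs),c)
s=manip.sense();print(s["time_s"],s["eef_pos"],s["tool_rot"],s["gripper_width"],manip.hold_point_z)
p=manip.camera_params("wrist");print(-np.array(p["R"]).T@np.array(p["t"]),p["R"])
E
```

```text
(480, 760, 3)
cap_mid [532.5 232.6  33.7] [541.7 220.9  50. ] [530.5 232.5  50. ]
nut_top [ 466.8 -194.7   73.2] [ 465.8 -198.2   74. ] [ 467.9 -191.    74. ]
mould corner [693.2 275.8  36. ]
mould corner [683.2 157.2  36. ]
mould corner [471.9 174.9  36. ]
mould corner [483. 290.  36.]
jig base corner [ 686.  -109.9   18. ]
jig base corner [ 693.2 -257.5   18. ]
jig base corner [ 407.7 -269.9   18. ]
jig base corner [ 400.5 -122.7   18. ]
[229.2, 195.3] 0.87 406 ((227.80001831054688, 196.60000610351562), (22.360679626464844, 21.466251373291016), 63.43495178222656)
[141.1, 193.4] 0.67 121 ((143.0, 193.5), (11.0, 12.0), 90.0)
[179.0, 194.8] 0.52 225 ((180.5, 194.5), (17.0, 15.0), 90.0)
0.75 [ 201.3 -618.   207.9] [ 1.   1.3 -1. ] 85.63520682475085 18.700000000000003
[ 274.8 -594.2  374. ] [[ 0.3 -1.   0. ]
 [-0.9 -0.3  0.3]
 [-0.3 -0.1 -1. ]]
```

View pics/crop.png

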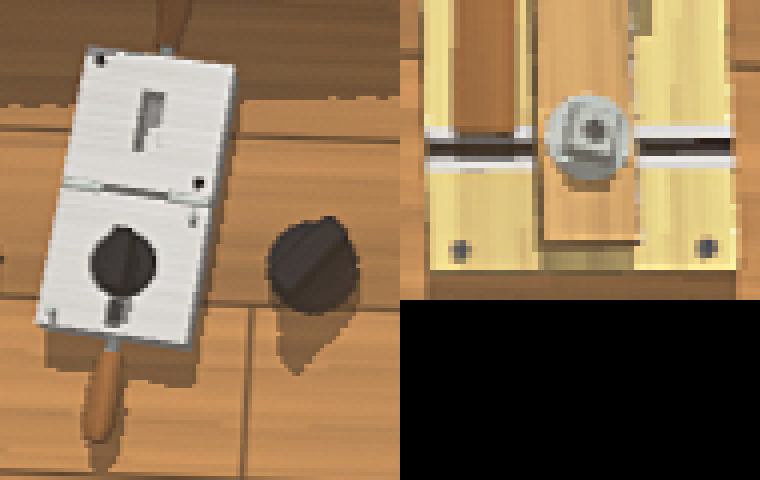

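The crop confirms it. The mid-sized cap sits flush in the mould with its bar above the face, and the big one stands free to the right. The bare nut on its washer is at crop (595,130). I move to look at the nut with the wrist camera.

Emit:
{"api": "servo_tool", "payload": {
  "fingers": [100,100,100,100,100,100,100,100,100,100,100,100,100,100,100],
  "travel": [
    [0.019,0.0302,-0.002],
    [0.019,0.0302,-0.002],
    [0.019,0.0302,-0.002],
    [0.019,0.0302,-0.002],
    [0.019,0.0302,-0.002],
    [0.019,0.0302,-0.002],
    [0.019,0.0302,-0.002],
    [0.019,0.0302,-0.002],
    [0.019,0.0302,-0.002],
    [0.019,0.0302,-0.002],
    [0.019,0.0302,-0.002],
    [0.019,0.0302,-0.002],
    [0.019,0.0302,-0.002],
    [0.019,0.0302,-0.002],
    [0,0,0]
  ],
  "dr": [
    [0,0,3.5],
    [0,0,3.5],
    [0,0,3.5],
    [0,0,3.5],
    [0,0,3.5],
    [0,0,3.5],
    [0,0,3.5],
    [0,0,3.5],
    [0,0,3.5],
    [0,0,3.5],
    [0,0,3.5],
    [0,0,3.5],
    [0,0,3.5],
    [0,0,3.5],
    [0,0,0]
  ]
}}

```text
time_s: 2.25
eef_pos: [470.6, -189.1, 180.3]
tool_rot: [0.309, 1.547, -0.302]
wrist_force: [0.2, 0.6, -0.8]
gripper_width: 85.6
```

```bash
cat >> h.py <<'E'
from scipy.spatial.transform import Rotation as Ro
def st():
    s=manip.sense();R=Ro.from_rotvec(s["tool_rot"]).as_matrix()
    print("t",s["time_s"],"tcp",np.round(s["eef_pos"],1),"j",np.round(s["joint_positions"],2),"F",np.round(s["wrist_force"],1),"M",np.round(s["ft_torque"],2),"w",round(s["gripper_width"],1))
    print("toolx",np.round(R[:,0],4),"jaw yaw",round(np.degrees(np.arctan2(R[1,2],R[0,2])),1));return s
E
python3 - <<'E'
from h import *
st()
w=manip.get_image("wrist");cv2.imwrite("pics/w1.png",cv2.resize(w,(768,576)))
for l in ("nut_top","jig"): print(l,[(np.round(r["position"],1),round(r["confidence"],2),np.round(atz("wrist",r["position"],74 if l=="nut_top" else 0),1)) for r in manip.tip_of("wrist",l)])
E
```

```text
t 2.25 tcp [ 470.6 -189.1  180.3] j [ 0.55  0.44 -0.3   1.86  0.16  0.86 -0.22] F [ 0.2  0.6 -0.8] M [-0.03 -0.01  0.01] w 85.6
toolx [ 0.0032  0.0037 -1.    ] jaw yaw -22.3
nut_top [(array([249. , 188.3]), 0.87, array([ 461.5, -196.5,   74. ]))]
jig [(array([251.5, 169.6]), 0.76, array([ 461. , -200.1,    0. ]))]
```

View pics/w1.png

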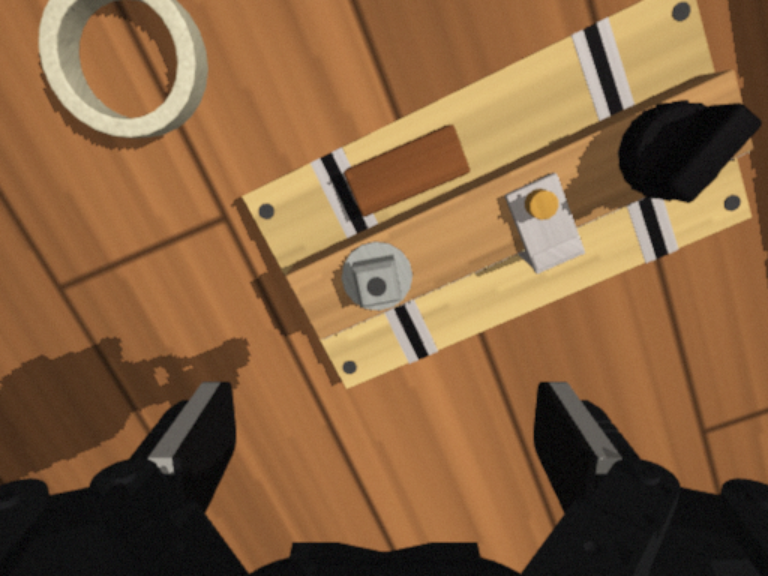

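The nut with its washer is at viewed pixel (377,285), the stop at (545,220) and the far cap at (680,150). The networks' pixels agree with this. Now to the mould, turning the jaws toward the bar's cross axis on the way.

Emit:
{"api": "servo_tool", "payload": {
  "fingers": [100,100,100,100,100,100,100,100,100,100,100,100,100,100,100],
  "travel": [
    [0.004,0.03,0],
    [0.004,0.03,0],
    [0.004,0.03,0],
    [0.004,0.03,0],
    [0.004,0.03,0],
    [0.004,0.03,0],
    [0.004,0.03,0],
    [0.004,0.03,0],
    [0.004,0.03,0],
    [0.004,0.03,0],
    [0.004,0.03,0],
    [0.004,0.03,0],
    [0.004,0.03,0],
    [0.004,0.03,0],
    [0,0,0]
  ],
  "dr": [
    [0,0,7.6],
    [0,0,7.6],
    [0,0,7.6],
    [0,0,7.6],
    [0,0,7.6],
    [0,0,7.6],
    [0,0,7.6],
    [0,0,7.6],
    [0,0,7.6],
    [0,0,7.6],
    [0,0,7.6],
    [0,0,7.6],
    [0,0,7.6],
    [0,0,7.6],
    [0,0,0]
  ]
}}

```text
time_s: 3.9
eef_pos: [523.3, 228.2, 180.0]
tool_rot: [-1.125, 1.257, 1.13]
wrist_force: [0.1, 0.7, -0.5]
gripper_width: 85.7
```

```bash
python3 - <<'E'
from h import *
st()
p=manip.camera_params("wrist");w=manip.get_image("wrist");np.savez("w2.npz",w=w,**{k:np.array(v) for k,v in p.items()})
n=cv2.imread("pics/w1.png")[225:325,327:427]
m=cv2.resize(w,(768,576));m[:200,:200]=cv2.resize(n,(200,200),interpolation=3);cv2.imwrite("pics/w2.png",m)
for l,z in (("cap_mid",40),("mould",0),("cap_seat",30)): print(l,[(np.round(r["position"],1),round(r["confidence"],2),np.round(atz("wrist",r["position"],z),1)) for r in manip.tip_of("wrist",l)])
E
```

```text
t 3.9 tcp [523.3 228.2 180. ] j [ 0.04  0.63 -0.79  1.68  0.51  1.04  0.54] F [ 0.1  0.7 -0.5] M [-0.03  0.02 -0.04] w 85.7
toolx [ 1.0e-04  3.9e-03 -1.0e+00] jaw yaw 83.7
cap_mid [(array([123. , 199.8]), 0.82, array([536. ,  96.1,  40. ])), (array([377.4, 171.3]), 0.74, array([536.2, 333.2,  40. ])), (array([262.8, 181.5]), 0.66, array([533.6, 228.3,  40. ]))]
mould []
cap_seat [(array([124.5, 197.7]), 0.87, array([536.9,  92.1,  30. ])), (array([262.6, 176.9]), 0.61, array([532.1, 227.1,  30. ])), (array([373.6, 168.2]), 0.6, array([536. , 331.6,  30. ]))]
```

View pics/w2.png

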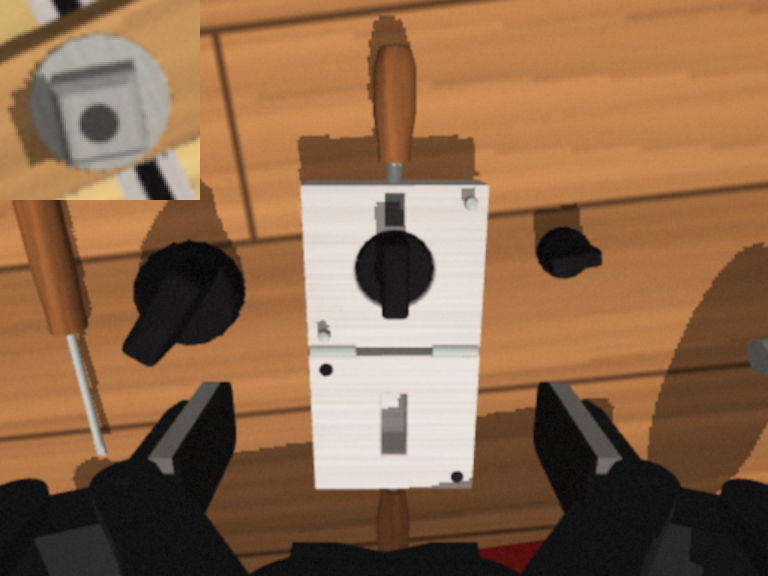

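The mould cap's skirt is centred at viewed pixel (395,268) and its bar runs vertically to (396,318). The look-alikes are at (190,290) and (565,252). I now refine the poses numerically.

```bash
python3 - <<'E'
from h import *
np.set_printoptions(precision=1,suppress=True)
w=np.load("w2.npz")["w"];g=cv2.cvtColor(w,cv2.COLOR_BGR2GRAY)
sub=(g<70).astype(np.uint8);k=np.zeros_like(sub);k[150:218,225:305]=1;sub*=k
n,l,s,c=cv2.connectedComponentsWithStats(sub);i=l[175,262];print(s[i],c[i])
ys,xs=np.nonzero(l==i)
for y in range(150,216,3):
    x=xs[ys==y]
    if len(x): print(y,x.min(),x.max(),end=" | ")
print()
# skirt circle from rows 160-190 extremes, in the plane z=36
P=[]
for y in range(158,194):
    x=xs[ys==y]
    if len(x)>30:
        for u in (x.min()-.5,x.max()+.5): P.append(atz("wrist",(u,y),36)[:2])
P=np.array(P);A=np.c_[2*P,np.ones(len(P))];q=np.linalg.lstsq(A,(P**2).sum(1),rcond=None)[0];print("circle",q[:2],np.sqrt(q[2]+q[0]**2+q[1]**2))
# bar end below the skirt: its side edges on the top plane z=64
for y in range(206,213):
    x=xs[ys==y]
    if len(x): print(y,atz("wrist",(x.min()-.5,y),64),atz("wrist",(x.max()+.5,y),64))
for px in ((301,185),(487,184),(478,347),(309,347)): print("mould corner",atz("wrist",np.array(px)/1.5,36))
# nut: local contrast image bigger
E
```

```text
[ 237  154   52   58 2167] [262.5 180.2]
156 251 273 | 159 247 278 | 162 244 282 | 165 241 284 | 168 240 286 | 171 238 287 | 174 238 287 | 177 237 288 | 180 237 288 | 183 238 287 | 186 238 287 | 189 240 285 | 192 241 283 | 195 244 281 | 198 247 278 | 201 252 272 | 204 255 271 | 207 255 271 | 210 255 270 | 
circle [532.5 226.8] 24.052194895071526
206 [548.3 217.6  64. ] [550.  232.3  64. ]
207 [549.2 217.5  64. ] [550.9 232.2  64. ]
208 [550.1 217.4  64. ] [551.8 232.1  64. ]
209 [551.  217.3  64. ] [552.7 232.   64. ]
210 [551.9 217.2  64. ] [553.6 231.1  64. ]
211 [553.  218.8  64. ] [554.5 231.   64. ]
mould corner [475.2 178.1  36. ]
mould corner [487.7 287.4  36. ]
mould corner [591.5 275.4  36. ]
mould corner [578.6 166.   36. ]
```

Cap axis is at (532.7, 226.8) and the bar yaw is about -6.3°, so the jaws are already aligned across it. I descend to TCP z 39 and close.

Emit:
{"api": "servo_tool", "payload": {
  "fingers": [100,100,100,100,100,100,100],
  "travel": [
    [0.0094,-0.0014,-0.04],
    [0,0,-0.04],
    [0,0,-0.03],
    [0,0,-0.02],
    [0,0,-0.011],
    [0,0,0],
    [0,0,0]
  ],
  "dr": [
    [0,0,0],
    [0,0,0],
    [0,0,0],
    [0,0,0],
    [0,0,0],
    [0,0,0],
    [0,0,0]
  ],
  "grip_force": 70
}}

```text
time_s: 4.8
eef_pos: [533.5, 223.1, 39.8]
tool_rot: [-1.124, 1.26, 1.123]
wrist_force: [0.5, -1.1, 0.5]
gripper_width: 85.4
```

Emit:
{"api": "servo_tool", "payload": {
  "fingers": [20,0,0,0,0,0,0,0,0,0],
  "travel": [
    [0,0,0],
    [0,0,0],
    [0,0,0],
    [0,0,0],
    [0,0,0],
    [0,0,0],
    [0,0,0],
    [0,0,0],
    [0,0,0],
    [0,0,0]
  ],
  "dr": [
    [0,0,0],
    [0,0,0],
    [0,0,0],
    [0,0,0],
    [0,0,0],
    [0,0,0],
    [0,0,0],
    [0,0,0],
    [0,0,0],
    [0,0,0]
  ]
}}

```text
time_s: 5.8
eef_pos: [534.1, 229.4, 41.4]
tool_rot: [-1.121, 1.249, 1.128]
wrist_force: [0.4, 4.4, 5.4]
gripper_width: 11.0
```

```bash
python3 - <<'E'
from h import *
st()
n=cv2.imread("pics/w1.png")
g=cv2.resize(n[225:325,327:427],(600,600),interpolation=3);cv2.imwrite("pics/nut.png",g)
E
```

```text
t 5.8 tcp [534.1 229.4  41.4] j [-0.04  0.81 -0.67  1.79  0.68  0.78  0.41] F [0.4 4.4 5.4] M [ 1.27  0.   -0.  ] w 11.0
toolx [ 0.0052  0.0101 -0.9999] jaw yaw 83.6
```

View pics/nut.png

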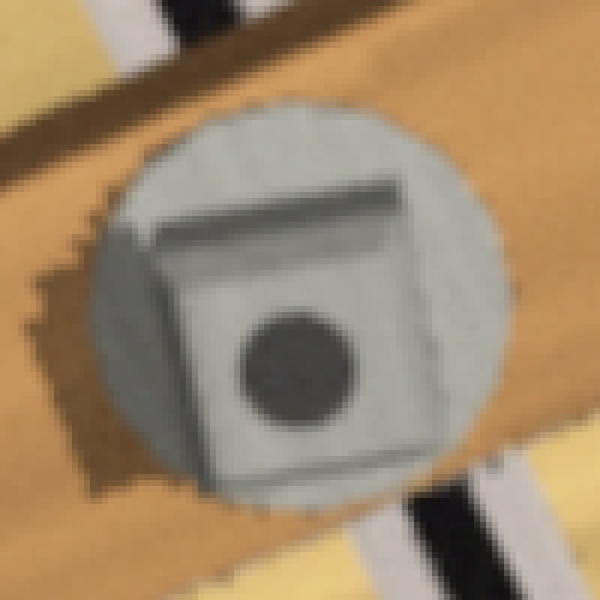

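The nut's top edges are clear: bottom edge (210,480)–(440,450), left edge (160,255)–(210,480). The opening reads 11 mm where the bar should give 16, so I check the grasp.

```bash
python3 - <<'E'
from h import *
w=manip.get_image("wrist");st();b=manip.get_image("scene")
m=np.hstack([cv2.resize(w,(400,300))[:, :],cv2.resize(b[130:205,280:380],(400,300),interpolation=3)]);
m=np.vstack([m,cv2.resize(w[110:260,150:350],(800,300*2))[150:450]]);cv2.imwrite("pics/g1.png",m)
E
```

```text
t 5.85 tcp [534.1 229.4  41.3] j [-0.04  0.81 -0.67  1.79  0.68  0.78  0.41] F [0.3 5.  5.1] M [ 1.27 -0.02 -0.07] w 11.8
toolx [ 0.0052  0.0102 -0.9999] jaw yaw 83.6
```

View pics/g1.png

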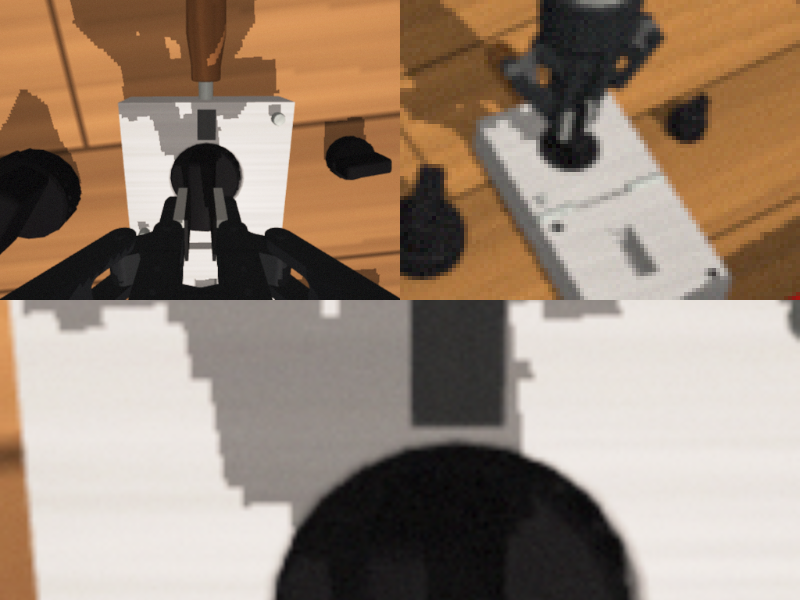

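The fingers straddle the bar of the right cap; skirt centre is at (205,172) in the upper-left panel. I ease the side load and lift slowly.

Emit:
{"api": "servo_tool", "payload": {
  "fingers": [0,0,0,0,0,0,0,0],
  "travel": [
    [0,0.002,0.001],
    [0,0,0.002],
    [0,0,0.004],
    [0,0,0.008],
    [0,0,0.01],
    [0,0,0.015],
    [0,0,0.02],
    [0,0,0.02]
  ],
  "dr": [
    [0,0,0],
    [0,0,0],
    [0,0,0],
    [0,0,0],
    [0,0,0],
    [0,0,0],
    [0,0,0],
    [0,0,0]
  ]
}}

```text
time_s: 6.7
eef_pos: [532.5, 224.2, 120.2]
tool_rot: [-1.125, 1.263, 1.123]
wrist_force: [0.1, 0.5, -0.0]
gripper_width: -0.0
```

```bash
python3 - <<'E'
from h import *
w=manip.get_image("wrist");st();b=manip.get_image("scene")
m=np.hstack([cv2.resize(w,(400,300)),cv2.resize(b[115:205,270:390],(400,300),interpolation=3)]);cv2.imwrite("pics/g2.png",m)
# nut face from the first wrist picture: pose then
E
```

```text
t 6.75 tcp [534.4 225.9 123.8] j [ 0.01  0.7  -0.74  1.72  0.58  0.94  0.49] F [-0.1  0.7  2. ] M [ 0.1  -0.04  0.03] w 0.1
toolx [ 0.0055  0.0016 -1.    ] jaw yaw 83.4
```

View pics/g2.png

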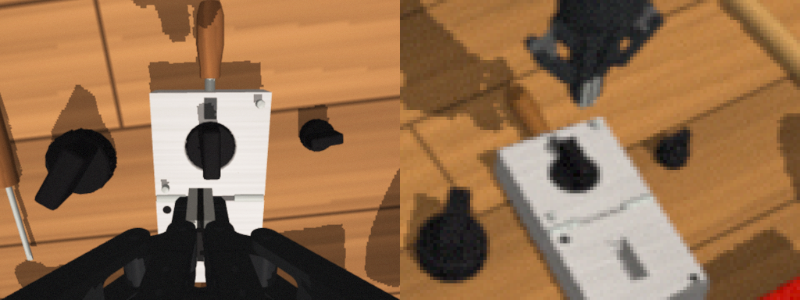

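The grasp came off: the fingers shut empty and the cap is still seated in the mould, skirt at (210,147) left panel. The arm was still settling when I measured, so the camera pose was off by millimetres. I open, settle, then measure with the pose taken at the picture.

Emit:
{"api": "servo_tool", "payload": {
  "fingers": [100,100,100,100,100,100,100,100,100],
  "travel": [
    [0,0,0.03],
    [0,0,0.02],
    [0,0,0],
    [0,0,0],
    [0,0,0],
    [0,0,0],
    [0,0,0],
    [0,0,0],
    [0,0,0]
  ],
  "dr": [
    [0,0,0],
    [0,0,0],
    [0,0,0],
    [0,0,0],
    [0,0,0],
    [0,0,0],
    [0,0,0],
    [0,0,0],
    [0,0,0]
  ]
}}

```text
time_s: 7.7
eef_pos: [532.6, 225.4, 168.6]
tool_rot: [-1.124, 1.262, 1.125]
wrist_force: [0.8, -0.1, 0.1]
gripper_width: 85.6
```

```bash
cat >> h.py <<'E'
def atzp(p,px,z):
    K=np.array(p["camera_matrix"]);R=np.array(p["R"]);t=np.array(p["t"])
    d=R.T@np.linalg.inv(K)@np.array([px[0],px[1],1.]);c=-R.T@t;return c+d*(z-c[2])/d[2]
def capfit(p,w,seed,z,ylim=None):
    g=cv2.cvtColor(w,cv2.COLOR_BGR2GRAY);m=(g<70).astype(np.uint8);_,l,s,c=cv2.connectedComponentsWithStats(m)
    i=l[int(seed[1]),int(seed[0])];print("blob",s[i]);ys,xs=np.nonzero(l==i)
    P=[]
    for y in range(s[i][1]+3,s[i][1]+int(.75*s[i][2])):
        x=xs[ys==y]
        for u in (x.min()-.5,x.max()+.5):P.append(atzp(p,(u,y),z)[:2])
    P=np.array(P);A=np.c_[2*P,np.ones(len(P))];q=np.linalg.lstsq(A,(P**2).sum(1),rcond=None)[0];print("circle",np.round(q[:2],1),round(np.sqrt(q[2]+q[0]**2+q[1]**2),1));return q[:2]
E
python3 - <<'E'
from h import *
old=np.load("w2.npz");print("old with own pose");capfit(old,old["w"],(262,175),36)
st();p=manip.camera_params("wrist");w=manip.get_image("wrist");r=manip.tip_of("wrist","cap_mid");st()
for q in r: print(np.round(q["position"],1),round(q["confidence"],2),np.round(atzp(p,q["position"],40),1))
c=min(r,key=lambda q:abs(q["position"][0]-262))["position"]
capfit(p,w,c,36);np.savez("w3.npz",w=w,**{k:np.array(v) for k,v in p.items()})
E
```

```text
old with own pose
blob [ 237  154   52   58 2167]
circle [532.1 234. ] 24.1
t 7.7 tcp [532.6 225.4 168.6] j [ 0.03  0.65 -0.78  1.67  0.52  1.03  0.53] F [ 0.8 -0.1  0.1] M [-0.02  0.02 -0.02] w 85.6
toolx [-5.e-04 -1.e-04 -1.e+00] jaw yaw 83.4
t 7.8 tcp [532.7 225.4 168.8] j [ 0.03  0.65 -0.78  1.67  0.52  1.03  0.53] F [ 0.9  0.1 -0.3] M [ 0.    0.03 -0.04] w 85.3
toolx [-2.e-04 -0.e+00 -1.e+00] jaw yaw 83.4
[120.  193.8] 0.75 [536.2 102.   40. ]
[266.7 174.5] 0.67 [533.4 234.9  40. ]
[387.  160.4] 0.58 [532.8 340.5  40. ]
blob [ 239  145   54   62 2387]
circle [532.2 234.1] 24.0
```

Settled, the two fits agree on the cap at (532.2, 234.1). Again, with settling before the close.

Emit:
{"api": "servo_tool", "payload": {
  "fingers": [100,100,100,100,100,100,100,100,100,100],
  "travel": [
    [0,0.0087,-0.03],
    [0,0,-0.04],
    [0,0,-0.03],
    [0,0,-0.02],
    [0,0,-0.009],
    [0,0,0],
    [0,0,0],
    [0,0,0],
    [0,0,0],
    [0,0,0]
  ],
  "dr": [
    [0,0,0],
    [0,0,0],
    [0,0,0],
    [0,0,0],
    [0,0,0],
    [0,0,0],
    [0,0,0],
    [0,0,0],
    [0,0,0],
    [0,0,0]
  ]
}}

```text
time_s: 8.8
eef_pos: [533.1, 234.2, 40.7]
tool_rot: [-1.125, 1.26, 1.124]
wrist_force: [-0.1, -0.2, 0.3]
gripper_width: 85.5
```

Emit:
{"api": "servo_tool", "payload": {
  "fingers": [10,10,10,10,10,10,10,10,10,10],
  "travel": [
    [0,0,0],
    [0,0,0],
    [0,0,0],
    [0,0,0],
    [0,0,0],
    [0,0,0],
    [0,0,0],
    [0,0,0],
    [0,0,0],
    [0,0,0]
  ],
  "dr": [
    [0,0,0],
    [0,0,0],
    [0,0,0],
    [0,0,0],
    [0,0,0],
    [0,0,0],
    [0,0,0],
    [0,0,0],
    [0,0,0],
    [0,0,0]
  ]
}}

```text
time_s: 9.8
eef_pos: [532.7, 234.1, 40.1]
tool_rot: [-1.125, 1.261, 1.124]
wrist_force: [-0.5, -1.5, 4.0]
gripper_width: 10.0
```

```bash
python3 -c "
from h import *
st()"
```

```text
t 9.8 tcp [532.7 234.1  40.1] j [-0.06  0.81 -0.66  1.78  0.68  0.79  0.4 ] F [-0.5 -1.5  4. ] M [-0.12  0.17  0.02] w 10.0
toolx [ 2.e-04 -0.e+00 -1.e+00] jaw yaw 83.4
```

Emit:
{"api": "servo_tool", "payload": {
  "fingers": [0,0,0,0,0,0],
  "travel": [
    [0,0,0],
    [0,0,0],
    [0,0,0.002],
    [0,0,0.002],
    [0,0,0.002],
    [0,0,0]
  ],
  "dr": [
    [0,0,0],
    [0,0,0],
    [0,0,0],
    [0,0,0],
    [0,0,0],
    [0,0,0]
  ]
}}

```text
time_s: 10.4
eef_pos: [532.7, 233.7, 45.8]
tool_rot: [-1.125, 1.262, 1.124]
wrist_force: [-0.5, -0.5, -0.3]
gripper_width: -0.1
```

```bash
python3 - <<'E'
from h import *
st();w=manip.get_image("wrist");b=manip.get_image("scene")
cv2.imwrite("pics/g3.png",np.hstack([cv2.resize(w[200:384,150:362],(460,400),interpolation=3),cv2.resize(b[125:195,285:345],(340,400),interpolation=3)]))
E
```

```text
t 10.4 tcp [532.7 233.7  45.8] j [-0.05  0.8  -0.67  1.78  0.67  0.8   0.4 ] F [-0.5 -0.5 -0.3] M [-0.04  0.09  0.07] w -0.1
toolx [-2.e-04 -8.e-04 -1.e+00] jaw yaw 83.4
```

View pics/g3.png

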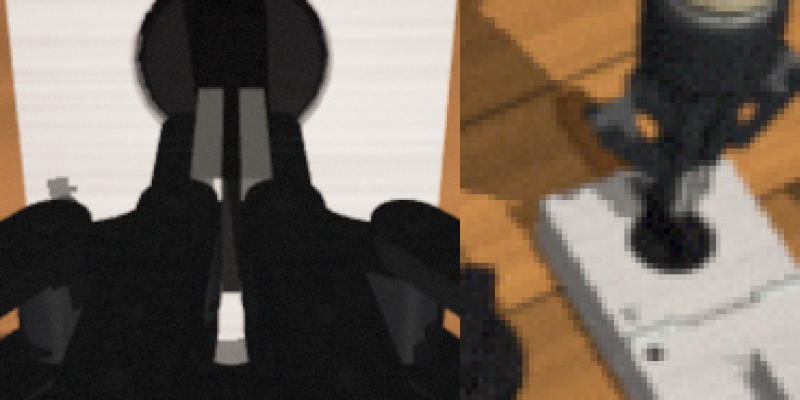

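The fingers shut empty again with the bar seemingly untouched. I overlay the model projection to see where the pads really are relative to the bar.

```bash
python3 - <<'E'
from h import *
s=st();tcp=np.array(s["eef_pos"]);print("tcp px",proj("wrist",tcp),"grasp",proj("wrist",tcp+[0,0,19]))
p=manip.camera_params("wrist");w=manip.get_image("wrist")
def f(q): return (((q-[150,200])*[460/212,400/184])).round(0)
c=np.array([532.2,234.1,0]);a=np.radians(-6.5);X=np.array([np.cos(a),np.sin(a),0]);Y=np.array([-X[1],X[0],0])
print("crop coords: tcp",f(proj("wrist",tcp)),"grasp",f(proj("wrist",tcp+[0,0,19])))
for z in (36,64):
  for i,j in ((-1,-1),(-1,1),(1,1),(1,-1)): print(z,i,j,f(proj("wrist",c+23*i*X+8*j*Y+[0,0,z])))
print("skirt L,R,near,far",[f(proj("wrist",c+24*d+[0,0,36])) for d in (-Y,Y,-X,X)])
old=np.load("w3.npz");g=old["w"]
o=proj("wrist",tcp)
E
```

```text
t 10.5 tcp [532.4 233.3  45.4] j [-0.05  0.8  -0.67  1.78  0.67  0.8   0.4 ] F [-0.4 -0.9 -0.4] M [-0.    0.01  0.01] w -0.2
toolx [-9.0e-04 -1.3e-03 -1.0e+00] jaw yaw 83.4
tcp px [255.50749715 235.13580309] grasp [255.37232501 251.77469879]
crop coords: tcp [229.  77.] grasp [228. 113.]
36 -1 -1 [199. -27.]
36 -1 1 [265. -27.]
36 1 1 [262. 141.]
36 1 -1 [202. 141.]
64 -1 -1 [194.  11.]
64 -1 1 [270.  11.]
64 1 1 [267. 202.]
64 1 -1 [197. 202.]
skirt L,R,near,far [array([138.,  60.]), array([326.,  60.]), array([232., -31.]), array([232., 144.])]
```

```bash
python3 - <<'E'
from h import *
np.set_printoptions(precision=1,suppress=True)
o=np.load("w3.npz");K=o["camera_matrix"];print(K)
# in the tool frame of the w3 picture (settled, open): tcp [532.6,225.4,168.7], jaw yaw 83.4, tool straight down
tcp=np.array([532.65,225.4,168.7]);a=np.radians(83.4);J=np.array([np.cos(a),np.sin(a),0]);Pp=np.array([-J[1],J[0],0])
c=-o["R"].T@o["t"];print("cam rel: jaw,perp(toward robot),z",(c-tcp)@J,(c-tcp)@Pp,c[2]-tcp[2])
for px in ((155,255),(358,255),(98,312),(413,312)):
    d=o["R"].T@np.linalg.inv(K)@np.array([px[0],px[1],1.])
    for perp in (11,0,-11):
        k=(perp-(c-tcp)@Pp)/(d@Pp);X=c+k*d-tcp;print(px,"perp",perp,"jaw",X@J,"z rel tcp",X[2])
E
```

```text
[[343.7   0.  256.1]
 [  0.  343.7 193. ]
 [  0.    0.    1. ]]
cam rel: jaw,perp(toward robot),z 0.3262760831756064 75.20711421001938 166.04260017501775
(155, 255) perp 11 jaw -39.84893299836937 z rel tcp 43.12579051900997
(155, 255) perp 0 jaw -46.731773090690986 z rel tcp 22.067611486177867
(155, 255) perp -11 jaw -53.61461318301259 z rel tcp 1.0094324533457666
(358, 255) perp 11 jaw 40.80049056432999 z rel tcp 42.97698528987607
(358, 255) perp 0 jaw 47.73455643491888 z rel tcp 21.893312858989702
(358, 255) perp -11 jaw 54.668622305507775 z rel tcp 0.8096404281033074
(98, 312) perp 11 jaw -46.6478535116364 z rel tcp 79.14778239320032
(98, 312) perp 0 jaw -54.6954886047317 z rel tcp 64.26091187487333
(98, 312) perp -11 jaw -62.74312369782705 z rel tcp 49.374041356546314
(413, 312) perp 11 jaw 46.976926575396426 z rel tcp 79.00972772846106
(413, 312) perp 0 jaw 54.96914304125267 z rel tcp 64.09920560499938
(413, 312) perp -11 jaw 62.96135950710892 z rel tcp 49.18868348153774
```

Solving the pad corners in the settled picture puts the open tips about 35 mm behind the reported TCP, so about 22 mm when shut. The fingers closed over only the top millimetre of the bar. I open and go some 20 mm lower in small steps, watching the force.

Emit:
{"api": "servo_tool", "payload": {
  "fingers": [100,100,100,100,100,100,100,100,100,100,100,100,100,100,100,100],
  "travel": [
    [0,0,0],
    [0,0.0005,0],
    [0,0,0],
    [0,0,0],
    [0,0,0],
    [0,0,0],
    [0,0,0],
    [0,0,0],
    [0,0,-0.005],
    [0,0,-0.005],
    [0,0,-0.005],
    [0,0,-0.005],
    [0,0,-0.005],
    [0,0,0],
    [0,0,0],
    [0,0,0]
  ],
  "dr": [
    [0,0,0],
    [0,0,0],
    [0,0,0],
    [0,0,0],
    [0,0,0],
    [0,0,0],
    [0,0,0],
    [0,0,0],
    [0,0,0],
    [0,0,0],
    [0,0,0],
    [0,0,0],
    [0,0,0],
    [0,0,0],
    [0,0,0],
    [0,0,0]
  ]
}}

```text
time_s: 12.15
eef_pos: [532.8, 234.8, 21.1]
tool_rot: [-1.124, 1.261, 1.124]
wrist_force: [0.2, 0.0, -0.5]
gripper_width: 85.4
```

```bash
python3 - <<'E'
from h import *
st();p=manip.camera_params("wrist");w=manip.get_image("wrist");np.savez("w4.npz",w=w,**{k:np.array(v) for k,v in p.items()})
cv2.imwrite("pics/g4.png",cv2.resize(w,(640,480)))
E
```

```text
t 12.15 tcp [532.8 234.8  21.1] j [-0.07  0.84 -0.64  1.79  0.7   0.76  0.37] F [ 0.2  0.  -0.5] M [0.   0.08 0.04] w 85.4
toolx [ 3.e-04  3.e-04 -1.e+00] jaw yaw 83.4
```

View pics/g4.png

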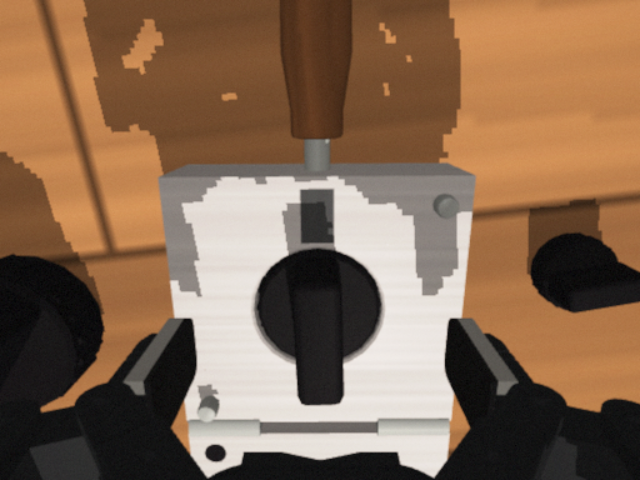

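No contact at TCP z 21. The bar, (290–343, 265–403), is centred between the open pads. I close again.

Emit:
{"api": "servo_tool", "payload": {
  "fingers": [40,40,40,0,0,0,0,0,0,0,0,0],
  "travel": [
    [0,0,0],
    [0,0,0],
    [0,0,0],
    [0,0,0],
    [0,0,0],
    [0,0,0],
    [0,0,0],
    [0,0,0],
    [0,0,0],
    [0,0,0],
    [0,0,0],
    [0,0,0]
  ],
  "dr": [
    [0,0,0],
    [0,0,0],
    [0,0,0],
    [0,0,0],
    [0,0,0],
    [0,0,0],
    [0,0,0],
    [0,0,0],
    [0,0,0],
    [0,0,0],
    [0,0,0],
    [0,0,0]
  ]
}}

```text
time_s: 13.4
eef_pos: [532.6, 234.5, 21.1]
tool_rot: [-1.125, 1.261, 1.124]
wrist_force: [-1.2, -1.3, 5.7]
gripper_width: 14.4
```

```bash
python3 -c "
from h import *
st()"
```

```text
t 13.4 tcp [532.6 234.5  21.1] j [-0.07  0.84 -0.64  1.79  0.7   0.76  0.37] F [-1.2 -1.3  5.7] M [-0.27  0.34 -0.04] w 14.4
toolx [-0.e+00 -4.e-04 -1.e+00] jaw yaw 83.4
```

Width 14.4 is a proper hold on the bar. I lift slowly.

Emit:
{"api": "servo_tool", "payload": {
  "fingers": [0,0,0,0,0,0,0,0,0,0],
  "travel": [
    [0,0,0.002],
    [0,0,0.003],
    [0,0,0.004],
    [0,0,0.006],
    [0,0,0.008],
    [0,0,0.01],
    [0,0,0.02],
    [0,0,0.03],
    [0,0,0.03],
    [0,0,0]
  ],
  "dr": [
    [0,0,0],
    [0,0,0],
    [0,0,0],
    [0,0,0],
    [0,0,0],
    [0,0,0],
    [0,0,0],
    [0,0,0],
    [0,0,0],
    [0,0,0]
  ]
}}

```text
time_s: 14.4
eef_pos: [535.0, 237.2, 139.1]
tool_rot: [-1.124, 1.251, 1.122]
wrist_force: [0.5, 0.1, -0.8]
gripper_width: 14.4
```

```bash
python3 - <<'E'
from h import *
np.set_printoptions(precision=1,suppress=True)
st()
w=manip.get_image("wrist");cv2.imwrite("pics/g5.png",cv2.resize(w,(512,384)))
# nut from the first wrist picture is unsettled; do with top+scene nets
t=manip.tip_of("top","nut_top");s=manip.get_image("scene") is not None
E
```

```text
t 14.4 tcp [535.  237.2 139.1] j [-0.   0.7 -0.8  1.7  0.6  1.   0.5] F [ 0.5  0.1 -0.8] M [ 0. -0. -0.] w 14.4
toolx [ 0.  0. -1.] jaw yaw 83.4
```

The cap is out and held (14.4 mm, about 0.7 N of weight). Now I go to a settled viewpoint beside the nut.

Emit:
{"api": "servo_tool", "payload": {
  "fingers": [0,0,0,0,0,0,0,0,0,0,0,0,0,0,0,0,0,0,0,0],
  "travel": [
    [0,-0.031,0.001],
    [0,-0.031,0.001],
    [0,-0.031,0.001],
    [0,-0.031,0.001],
    [0,-0.031,0.001],
    [0,-0.031,0.001],
    [0,-0.031,0.001],
    [0,-0.031,0.001],
    [0,-0.031,0.001],
    [0,-0.031,0.001],
    [0,-0.031,0.001],
    [0,-0.031,0.001],
    [0,-0.031,0.001],
    [0,-0.031,0.001],
    [0,0,0],
    [0,0,0],
    [0,0,0],
    [0,0,0],
    [0,0,0],
    [0,0,0]
  ],
  "dr": [
    [0,0,-0.5],
    [0,0,-0.5],
    [0,0,-0.5],
    [0,0,-0.5],
    [0,0,-0.5],
    [0,0,-0.5],
    [0,0,-0.5],
    [0,0,-0.5],
    [0,0,-0.5],
    [0,0,-0.5],
    [0,0,-0.5],
    [0,0,-0.5],
    [0,0,-0.5],
    [0,0,-0.5],
    [0,0,0],
    [0,0,0],
    [0,0,0],
    [0,0,0],
    [0,0,0],
    [0,0,0]
  ]
}}

```text
time_s: 16.55
eef_pos: [532.8, -198.7, 148.0]
tool_rot: [-1.034, 1.311, 1.034]
wrist_force: [0.5, -0.9, -1.6]
gripper_width: 14.4
```

```bash
python3 - <<'E'
from h import *
st();p=manip.camera_params("wrist");w=manip.get_image("wrist");np.savez("w5.npz",w=w,**{k:np.array(v) for k,v in p.items()})
r=manip.tip_of("wrist","nut_top");st()
for q in r: print(np.round(q["position"],1),round(q["confidence"],2),np.round(atzp(p,q["position"],73),1))
# vertical rectification onto z=73, 0.2 mm/px, centred at the nut guess, for edges
c=atzp(p,r[0]["position"],73)[:2] if r else np.array([466.,-195])
g=np.array([[c[0]+dx,c[1]+dy,73] for dx,dy in ((-25,-25),(-25,25),(25,25),(25,-25))])
K,R,t=[np.array(p[k]) for k in ("camera_matrix","R","t")]
src=np.float32([(K@(R@X+t))[:2]/(K@(R@X+t))[2] for X in g]);dst=np.float32([(0,0),(0,400),(400,400),(400,0)])
# picture column = world x - c + 25, row = world y - c + 25 (8 px/mm)
im=cv2.warpPerspective(w,cv2.getPerspectiveTransform(src,dst),(400,400),flags=cv2.INTER_CUBIC)
cv2.imwrite("pics/n2.png",np.hstack([cv2.resize(w,(400,400)),im]));print("centre",c)
E
```

```text
t 16.55 tcp [ 532.8 -198.7  148. ] j [ 0.79  0.67 -0.78  1.73  0.55  0.98  1.14] F [ 0.5 -0.9 -1.6] M [ 0.05 -0.01  0.02] w 14.4
toolx [-0.  0. -1.] jaw yaw 76.5
t 16.65 tcp [ 532.7 -199.1  148. ] j [ 0.79  0.67 -0.78  1.73  0.55  0.98  1.14] F [-0.  -0.3 -0.9] M [-0.06 -0.02 -0.05] w 14.7
toolx [-0.e+00 -1.e-04 -1.e+00] jaw yaw 76.5
[239.9  97.6] 0.87 [ 464.7 -193.2   73. ]
centre [ 464.7290413  -193.16818223]
```

View pics/n2.png

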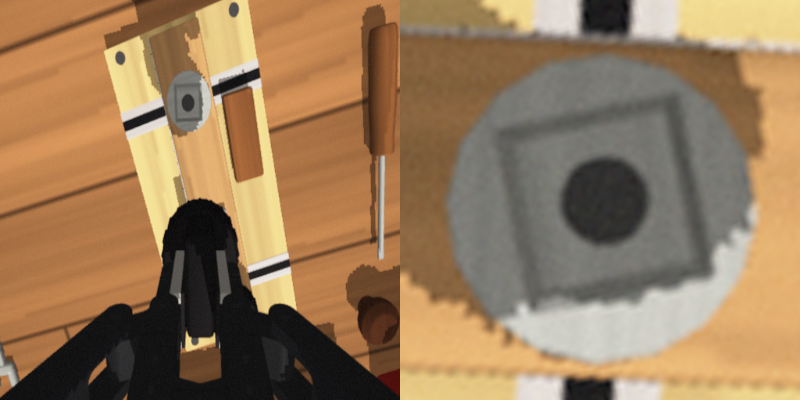

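The nut's outline is clear in the rectified view: its corners give a yaw of -11.0° and a centre of (465.2, -193.1). That puts the jaw yaw at 79° and the TCP at (465.6, -192.7). I move to hover.

Emit:
{"api": "servo_tool", "payload": {
  "fingers": [0,0,0,0,0,0,0,0,0,0],
  "travel": [
    [-0.0335,0.0032,0],
    [-0.0336,0.0032,0],
    [0,0,-0.02],
    [0,0,-0.02],
    [0,0,-0.01],
    [0,0,-0.006],
    [0,0,0],
    [0,0,0],
    [0,0,0],
    [0,0,0]
  ],
  "dr": [
    [0,0,1.25],
    [0,0,1.25],
    [0,0,0],
    [0,0,0],
    [0,0,0],
    [0,0,0],
    [0,0,0],
    [0,0,0],
    [0,0,0],
    [0,0,0]
  ]
}}

```text
time_s: 17.65
eef_pos: [466.1, -193.1, 92.4]
tool_rot: [-1.067, 1.294, 1.065]
wrist_force: [0.2, -0.4, 0.3]
gripper_width: 14.3
```

```bash
python3 -c "
from h import *
st()"
```

```text
t 17.65 tcp [ 466.1 -193.1   92.4] j [ 0.83  0.66 -0.75  1.96  0.63  0.77  1.1 ] F [ 0.2 -0.4  0.3] M [ 0.04 -0.04  0.06] w 14.3
toolx [ 1.1e-03 -5.0e-04 -1.0e+00] jaw yaw 78.9
```

Emit:
{"api": "servo_tool", "payload": {
  "fingers": [0,0,0,0,0,0,0,0],
  "travel": [
    [-0.0005,0.0004,-0.006],
    [0,0,-0.004],
    [0,0,-0.003],
    [0,0,-0.003],
    [0,0,-0.003],
    [0,0,-0.002],
    [0,0,0],
    [0,0,0]
  ],
  "dr": [
    [0,0,0],
    [0,0,0],
    [0,0,0],
    [0,0,0],
    [0,0,0],
    [0,0,0],
    [0,0,0],
    [0,0,0]
  ]
}}

```text
time_s: 18.45
eef_pos: [465.1, -192.6, 70.9]
tool_rot: [-1.066, 1.294, 1.066]
wrist_force: [-0.0, -0.8, 0.1]
gripper_width: 14.2
```

Emit:
{"api": "servo_tool", "payload": {
  "fingers": [0,0,0,0,0,0],
  "travel": [
    [0,0,-0.002],
    [0,0,-0.002],
    [0,0,-0.002],
    [0,0,-0.002],
    [0,0,0],
    [0,0,0]
  ],
  "dr": [
    [0,0,0],
    [0,0,0],
    [0,0,0],
    [0,0,0],
    [0,0,0],
    [0,0,0]
  ]
}}

```text
time_s: 19.05
eef_pos: [465.3, -192.7, 65.1]
tool_rot: [-1.068, 1.296, 1.064]
wrist_force: [-3.9, 0.4, 16.7]
gripper_width: 14.5
```

```bash
python3 -c "
from h import *
st()"
```

```text
t 19.05 tcp [ 465.3 -192.7   65.1] j [ 0.8   0.69 -0.7   1.98  0.69  0.72  1.05] F [-3.9  0.4 16.7] M [0.05 1.07 0.01] w 14.5
toolx [ 4.0e-04 -2.5e-03 -1.0e+00] jaw yaw 78.9
```

The cap is home: TCP stops at 65.1 with a 17 N push, and I predicted 65. Now I turn clockwise and follow the thread down.

Emit:
{"api": "servo_tool", "payload": {
  "fingers": [0,0,0,0,0,0,0,0,0,0,0,0,0,0,0,0,0],
  "travel": [
    [0,0,0],
    [0,0,-5e-05],
    [0,0,-5e-05],
    [0,0,-5e-05],
    [0,0,-5e-05],
    [0,0,-5e-05],
    [0,0,-5e-05],
    [0,0,-5e-05],
    [0,0,-5e-05],
    [0,0,-5e-05],
    [0,0,-5e-05],
    [0,0,-5e-05],
    [0,0,-5e-05],
    [0,0,-5e-05],
    [0,0,-5e-05],
    [0,0,0],
    [0,0,0]
  ],
  "dr": [
    [0,0,-6],
    [0,0,-6],
    [0,0,-6],
    [0,0,-6],
    [0,0,-6],
    [0,0,-6],
    [0,0,-6],
    [0,0,-6],
    [0,0,-6],
    [0,0,-6],
    [0,0,-6],
    [0,0,-6],
    [0,0,-6],
    [0,0,-6],
    [0,0,-6],
    [0,0,0],
    [0,0,0]
  ]
}}

```text
time_s: 20.75
eef_pos: [464.8, -194.4, 64.3]
tool_rot: [0.15, 1.565, -0.155]
wrist_force: [-5.9, -1.9, 17.2]
gripper_width: 14.3
```

```bash
python3 -c "
from h import *
st()"
```

```text
t 20.75 tcp [ 464.8 -194.4   64.3] j [ 0.53  0.61 -0.26  1.99  0.28  0.58 -0.12] F [-5.9 -1.9 17.2] M [-0.4   1.07 -0.04] w 14.3
toolx [-1.0e-04 -3.5e-03 -1.0e+00] jaw yaw -11.1
```

Emit:
{"api": "servo_tool", "payload": {
  "fingers": [0,0,0,0,0,0,0],
  "travel": [
    [0,0,-5e-05],
    [0,0,-5e-05],
    [0,0,-5e-05],
    [0,0,-5e-05],
    [0,0,-5e-05],
    [0,0,-5e-05],
    [0,0,-5e-05]
  ],
  "dr": [
    [0,0,-6],
    [0,0,-6],
    [0,0,-6],
    [0,0,-6],
    [0,0,-6],
    [0,0,-5],
    [0,0,-5]
  ]
}}

```text
time_s: 21.45
eef_pos: [464.0, -194.4, 64.0]
tool_rot: [0.696, 1.455, -0.701]
wrist_force: [-5.3, -1.1, 17.1]
gripper_width: 14.8
```

```bash
python3 -c "
from h import *
st()"
```

```text
t 21.45 tcp [ 464.  -194.4   64. ] j [ 0.39  0.6  -0.06  2.    0.07  0.55 -0.61] F [-5.3 -1.1 17.1] M [-0.32  1.28  0.1 ] w 14.8
toolx [-0.0012 -0.0026 -1.    ] jaw yaw -51.3
```

Emit:
{"api": "servo_tool", "payload": {
  "fingers": [0,0,0,0],
  "travel": [
    [0,0,-5e-05],
    [0,0,-5e-05],
    [0,0,-5e-05],
    [0,0,-5e-05]
  ],
  "dr": [
    [0,0,-5],
    [0,0,-5],
    [0,0,-5],
    [0,0,0]
  ]
}}

```text
time_s: 21.85
eef_pos: [463.7, -194.2, 63.8]
tool_rot: [0.896, 1.378, -0.9]
wrist_force: [-6.5, -1.1, 18.2]
gripper_width: 14.0
```

```bash
python3 -c "
from h import *
st()"
```

```text
t 21.85 tcp [ 463.7 -194.2   63.8] j [ 0.34  0.6   0.01  2.   -0.01  0.55 -0.79] F [-6.5 -1.1 18.2] M [-0.34  1.47 -0.01] w 14.0
toolx [-0.0017 -0.0022 -1.    ] jaw yaw -66.2
```

Emit:
{"api": "servo_tool", "payload": {
  "fingers": [0,0,0,0],
  "travel": [
    [-0.0005,0,-5e-05],
    [-0.0005,0,-5e-05],
    [0,0,-5e-05],
    [0,0,0]
  ],
  "dr": [
    [0,0,-5],
    [0,0,-5],
    [0,0,-5],
    [0,0,0]
  ]
}}

```text
time_s: 22.25
eef_pos: [463.4, -194.0, 63.7]
tool_rot: [1.094, 1.277, -1.096]
wrist_force: [-5.5, -0.9, 17.3]
gripper_width: 14.4
```

```bash
python3 -c "
from h import *
st()"
```

```text
t 22.25 tcp [ 463.4 -194.    63.7] j [ 0.29  0.6   0.09  2.   -0.09  0.55 -0.97] F [-5.5 -0.9 17.3] M [-0.29  1.2  -0.05] w 14.4
toolx [-1.0e-04 -1.9e-03 -1.0e+00] jaw yaw -81.2
```

Emit:
{"api": "servo_tool", "payload": {
  "fingers": [0,0,0,0],
  "travel": [
    [0,0,-5e-05],
    [0,0,-5e-05],
    [0,0,-5e-05],
    [0,0,0]
  ],
  "dr": [
    [0,0,-5],
    [0,0,-5],
    [0,0,-5],
    [0,0,0]
  ]
}}

```text
time_s: 22.65
eef_pos: [463.7, -193.3, 63.6]
tool_rot: [1.283, 1.158, -1.285]
wrist_force: [-4.6, 0.2, 18.7]
gripper_width: 14.8
```

```bash
python3 -c "
from h import *
st()"
```

```text
t 22.65 tcp [ 463.7 -193.3   63.6] j [ 0.24  0.6   0.16  2.   -0.17  0.55 -1.15] F [-4.6  0.2 18.7] M [-0.03  1.18  0.73] w 14.8
toolx [ 0.     -0.0016 -1.    ] jaw yaw -95.9
```

The moment jumps to 0.73 N m at 175° of turn, which could be the stop. I press a little further to confirm.

Emit:
{"api": "servo_tool", "payload": {
  "fingers": [0,0,0],
  "travel": [
    [0,0,0],
    [0,0,0],
    [0,0,0]
  ],
  "dr": [
    [0,0,-2],
    [0,0,0],
    [0,0,0]
  ]
}}

```text
time_s: 22.95
eef_pos: [463.8, -193.2, 63.6]
tool_rot: [1.306, 1.142, -1.308]
wrist_force: [-5.9, -0.7, 17.9]
gripper_width: 14.7
```

```bash
python3 -c "
from h import *
st()"
```

```text
t 22.95 tcp [ 463.8 -193.2   63.6] j [ 0.24  0.6   0.17  2.   -0.18  0.55 -1.17] F [-5.9 -0.7 17.9] M [-0.11  1.23  1.01] w 14.7
toolx [ 1.0e-04 -1.6e-03 -1.0e+00] jaw yaw -97.7
```

Emit:
{"api": "servo_tool", "payload": {
  "fingers": [0,0,0],
  "travel": [
    [0,0,0],
    [0,0,0],
    [0,0,0]
  ],
  "dr": [
    [0,0,-2],
    [0,0,0],
    [0,0,0]
  ]
}}

```text
time_s: 23.25
eef_pos: [463.8, -193.3, 63.7]
tool_rot: [1.329, 1.124, -1.331]
wrist_force: [-4.8, -1.6, 17.9]
gripper_width: 14.5
```

```bash
python3 -c "
from h import *
st()"
```

```text
t 23.25 tcp [ 463.8 -193.3   63.7] j [ 0.23  0.6   0.18  2.   -0.19  0.55 -1.2 ] F [-4.8 -1.6 17.9] M [-0.15  1.25  1.43] w 14.5
toolx [-0.    -0.002 -1.   ] jaw yaw -99.5
```

The torque climbs linearly at about 0.2 N m per degree and z stays put, so the nut is bottomed. Extrapolated, contact is at jaw yaw about -92.6°. Now I back off: first unload, then find the other side of the play.

Emit:
{"api": "servo_tool", "payload": {
  "fingers": [0,0,0,0],
  "travel": [
    [0,0,0],
    [0,0,0],
    [0,0,0],
    [0,0,0]
  ],
  "dr": [
    [0,0,5],
    [0,0,5],
    [0,0,0],
    [0,0,0]
  ]
}}

```text
time_s: 23.65
eef_pos: [464.1, -193.3, 63.7]
tool_rot: [1.21, 1.207, -1.209]
wrist_force: [-3.8, -0.3, 17.3]
gripper_width: 14.7
```

```bash
python3 -c "
from h import *
for i in range(2): st();manip.get_image('wrist')"
```

```text
t 23.65 tcp [ 464.1 -193.3   63.7] j [ 0.26  0.6   0.13  2.   -0.14  0.55 -1.08] F [-3.8 -0.3 17.3] M [0.03 0.99 0.04] w 14.7
toolx [ 1.3e-03 -6.0e-04 -1.0e+00] jaw yaw -90.0
t 23.7 tcp [ 464.1 -193.3   63.7] j [ 0.26  0.6   0.13  2.   -0.14  0.55 -1.08] F [-4.8  0.2 16.6] M [0.09 1.03 0.08] w 14.5
toolx [ 1.3e-03 -7.0e-04 -1.0e+00] jaw yaw -90.1
```

Emit:
{"api": "servo_tool", "payload": {
  "fingers": [0,0,0,0],
  "travel": [
    [0,0,0],
    [0,0,0],
    [0,0,5e-05],
    [0,0,0]
  ],
  "dr": [
    [0,0,5],
    [0,0,5],
    [0,0,5],
    [0,0,0]
  ]
}}

```text
time_s: 24.15
eef_pos: [464.4, -193.3, 63.7]
tool_rot: [1.014, 1.32, -1.013]
wrist_force: [-4.2, 1.0, 16.7]
gripper_width: 14.4
```

```bash
python3 -c "
from h import *
for i in range(3): st();manip.get_image('wrist')"
```

```text
t 24.15 tcp [ 464.4 -193.3   63.7] j [ 0.32  0.6   0.05  2.   -0.06  0.54 -0.9 ] F [-4.2  1.  16.7] M [0.05 0.95 0.03] w 14.4
toolx [ 1.8e-03 -7.0e-04 -1.0e+00] jaw yaw -75.0
t 24.2 tcp [ 464.4 -193.3   63.7] j [ 0.31  0.6   0.05  2.   -0.06  0.54 -0.9 ] F [-4.4  0.2 16.8] M [0.02 0.94 0.01] w 14.5
toolx [ 1.7e-03 -8.0e-04 -1.0e+00] jaw yaw -75.1
t 24.25 tcp [ 464.4 -193.3   63.8] j [ 0.31  0.6   0.05  2.   -0.06  0.54 -0.9 ] F [-3.9  0.5 16.1] M [0.04 0.94 0.02] w 14.4
toolx [ 1.8e-03 -9.0e-04 -1.0e+00] jaw yaw -75.1
```

Unloaded at -90° and free of torque. Now the rest of the quarter turn: contact at -92.5, plus 8 of play, plus 90 gives jaw yaw +5.5.

Emit:
{"api": "servo_tool", "payload": {
  "fingers": [0,0,0,0,0,0,0,0,0,0,0,0,0,0,0,0,0],
  "travel": [
    [0,0,5e-05],
    [0,0,5e-05],
    [0,0,5e-05],
    [0,0,5e-05],
    [0,0,5e-05],
    [0,0,5e-05],
    [0,0,5e-05],
    [0,0,5e-05],
    [0,0,5e-05],
    [0,0,5e-05],
    [0,0,5e-05],
    [0,0,5e-05],
    [0,0,5e-05],
    [0,0,0],
    [0,0,0],
    [0,0,0],
    [0,0,0]
  ],
  "dr": [
    [0,0,6],
    [0,0,6],
    [0,0,6],
    [0,0,6],
    [0,0,6],
    [0,0,6],
    [0,0,6],
    [0,0,6],
    [0,0,6],
    [0,0,6],
    [0,0,6],
    [0,0,6],
    [0,0,6],
    [0,0,2.5],
    [0,0,0],
    [0,0,0],
    [0,0,0]
  ]
}}

```text
time_s: 26.0
eef_pos: [464.4, -193.2, 64.4]
tool_rot: [-0.076, 1.569, 0.072]
wrist_force: [-3.8, -0.8, 17.9]
gripper_width: 14.5
```

```bash
python3 - <<'E'
from h import *
st();w=manip.get_image("wrist");b=manip.get_image("scene");t=manip.get_image("top");st()
cv2.imwrite("pics/end.png",np.vstack([np.hstack([cv2.resize(w,(400,300)),cv2.resize(b[160:290,140:313],(400,300),interpolation=3)]),np.hstack([cv2.resize(b,(400,300)),cv2.resize(t,(400,300))])]))
E
```

```text
t 26.0 tcp [ 464.4 -193.2   64.4] j [ 0.58  0.62 -0.35  1.99  0.36  0.59  0.08] F [-3.8 -0.8 17.9] M [ 0.04  1.03 -0.05] w 14.5
toolx [ 0.001  -0.0023 -1.    ] jaw yaw 5.4
t 26.15 tcp [ 464.4 -193.2   64.4] j [ 0.58  0.62 -0.35  1.99  0.36  0.59  0.08] F [-3.7  0.2 17.4] M [0.04 1.01 0.  ] w 14.7
toolx [ 0.001  -0.0023 -1.    ] jaw yaw 5.4
```

View pics/end.png

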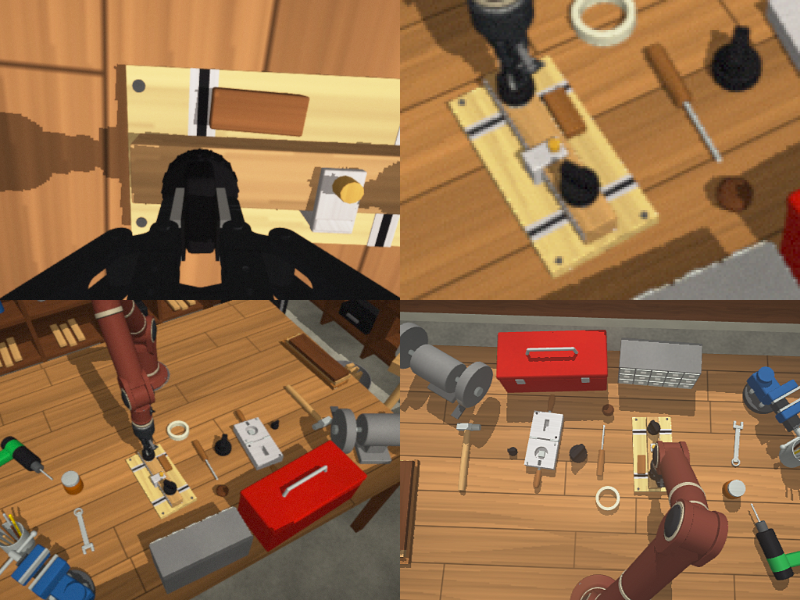

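The cap sits on the near stud in the gripper. The mould cavity is empty and the other things look where they were. TCP z rose 0.7 mm at the same 17 N push, against 0.75 expected for a quarter turn. I hand in.

```bash
python3 -c "
from h import *
print(manip.finish_job())"
```

```text
the job is handed in; nothing more can be done
None
```

The middle-sized cap is out of the mould, pushed fully down on the bare nut, screwed in until the nut bottomed, and backed off a quarter turn. It is still gripped there with about 17 N of downward push. I handed the job in at about 26 s.

**First grasps:** The first two attempts failed. The first was also aimed about 7 mm to one side, because I measured before the arm had settled. In both the fingertips sat about 20 mm higher than I had assumed, so the pads caught only the top of the bar and shut empty. The cap stayed seated in its cavity, and the third, lower grasp held.

**Last checks:**
- **Cap home:** the tool stopped at z 65.1 mm under a 17 N push, against 65 predicted for fully home.
- **Nut bottomed:** the nut turned about 168° by my estimate. The torque then climbed steadily to 1.43 N m with no further drop in height.
- **Back-off:** I turned 98° past the contact angle, 90° plus 8° for the play. The tool rose 0.7 mm at the same push, against 0.75 mm for a quarter turn.
- **Other things:** the final pictures show everything else where it was.

**Weaker evidence:** The nut's 0.12 N m friction never showed clearly in the torque readings. The quarter turn therefore rests on the contact angle, the stated play and the height change, and is good to a few degrees. The bar read 14.4 mm in the jaws instead of 16 mm, steady throughout; I took this as flex in the fingers.

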